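Third hand for the bench pin

ROBOT

A 7-joint arm with a two-finger parallel gripper is mounted at the origin on the work surface. World frame = base frame: x ahead of the robot, y to its left, z up, the work surface at z = 0. Lengths are in mm, angles in rad, forces in N, time in s.
With the tool pointing down it reaches from about 400 to 875 mm from the base axis. Payload 4.4 kg.
Tool frame: the origin (TCP) lies midway between the tips of the shut fingers; the grasp point (between the pads) lies ctrl.grip_depth behind it (ctrl.grip_depth is the distance from the TCP to the grasp point, in mm); z points along the fingers, y is the line along which they close (so a half turn about z gives the same grasp; the last joint's range is limited). The gripper opens to 85 mm and grips with 20 to 120 N. Pads are 22 mm wide; open, the fingers measure 114 mm over their backs; the gripper's body (76 mm by 85 mm) begins 54 mm behind the grasp point. The pads swing forward as they close: fully open they stand 13 mm farther back than shut.
Start: joints at [1.194, 0.628, 0.038, 1.517, -0.027, 0.996, -0.02], TCP at [198.811, -618.863, 231.313] pointing down, gripper open.
Joint ranges: [-3.06, 3.06], [-0.37, 2.12], [-1.25, 1.32], [0.18, 2.47], [-1.1, 4.24], [0.23, 1.98], [-2.94, 2.94]. Speed limits (rad/s): [2.57, 2.57, 3.14, 3.14, 3.14, 3.14, 3.14].

INTERFACE

Orientations are given as [roll, pitch, yaw] about the fixed x, y, z axes, in that order (R = Rz(yaw) Ry(pitch) Rx(roll)).
In Python, from cell import ctrl gives the robot as it stands.
- The arm moves only by the tool carry_out, never from a script. Its argument "deltas" is one flat list of numbers, 7 for each row, row after row: the turn, a rotation vector about the tool's x, y, z in degrees, then the shift along the tool's x, y, z in m, then the closure, from -1 (fully open) to 1 (shut). In form: [wx, wy, wz, dx, dy, dz, claw, wx, wy, wz, dx, dy, dz, claw, ...]. A call has 1 to 12 rows; each row shifts and turns the commanded pose from where the row before left it, along the tool's axes as they then stand; what a row does not reach is not made up. A row lasts 1/8 s, in which the tool goes at most 62.5 mm and 10.7 degrees, less where a joint would pass 70% of its speed; a pose out of reach is approached as far as the arm can. A call with a gripper value outside its range is refused whole. The fingers move at their own pace and stop on an object; the grip force is fixed at half the most. Time passes only in rows, so rows that do not move let the fingers close. It gives the time, the measured TCP pose, the force, the opening and the grip force at its end, in the units of the state.
- ctrl.read_state(): the state, without advancing time (a new reading comes with each control period).
- ctrl.get_image(name): name is "scene" or "top" or "wrist"; returns the picture (400x640x3 uint8, red, green, blue); there is no depth.
- ctrl.calibration(name): a dict with "mtx" (3x3 intrinsics, pixels), "R" (3x3) and "t" (3): a world point X has camera coordinates R X + t. Camera axes: x right, y down, z forward; pixel columns grow to the right and rows downward; lengths in mm; the calibration is good to about 2 mm. A picture is of the moment at which its call begins: read the wrist's pose just before it. calibration takes no time and is no camera call; for the wrist camera it gives the pose at the moment of the call.
- ctrl.finish_job(): hands the job in; it is judged then, once.
The state is a dict: "clock": time; "qpos": joint angles; "qd": joint speeds; "tau": joint torques, N m; "eef_pos": TCP position; "tool_rot": TCP orientation; "force": force on the tool from outside, world axes, zero at the start; "torque": the same for the moment, N m; "width": finger opening in mm; "gripper_force": force on a finger pad.
Only numpy, scipy, OpenCV 4.12 (cv2) and the standard library are available. Lean on these libraries where they do the work, as an engineer would, in place of code of your own. Each camera call takes 0.05 s, during which the arm holds its last target. There are 200 camera calls.

TASK

Pick up the V-notched wooden bench pin, lay it flat on the bed of the steel holder between the two cheeks, with its square end towards the sprung stop, and push it straight in against the stop with a steady 8 newtons or so, which drives the stop back about half of its travel; never ram it. Hold that push for three seconds so that I can do up the thumbscrew, and finish with the pin still held and pressed there: do not let go. Leave everything else on the bench where it is.

Things in the scene. Friction and masses are not known exactly. Their poses are not given: they have to be found in the camera images.
- pin: bench pin: flat tongue of pale beech, 130 long (x), 48 wide (y), 18 mm thick (z), 0.1 kg, lying flat on the bench. Origin: centre of its underside. The end at x = -65 mm has a V notch 40 mm deep between two prongs; from x = -25 to +65 mm it is solid with parallel sides (grip across them, e.g. at x = -15 mm); the end at x = +65 mm is square
- pin_butt (a point): middle of the pin's square end face, at x = +65 mm, z = 9 mm in the pin's frame
- holder: bench-pin holder, fixed to the bench on either side, turned up to 0.4 rad: dark steel bed plate 90 mm wide (y), x = -75 to +115 mm, top at z = 12 mm. Origin: underside of the bed, middle of its width; the pin is pushed in along +x, z is up. Behind the stop stands a back plate, x = 88 to 102 mm, 84 mm wide, top at z = 42 mm
- holder_mouth (a point): point midway between the front ends of the holder's two steel cheeks, on the bed (x = 20, y = 0, z = 12 mm in the holder's frame). The cheeks run from x = 20 to 60 mm, 56 mm apart inside, each 14 mm thick, tops at z = 36 mm; a brass thumbscrew, head 24 mm across, sticks out of the +y cheek to y = 70 mm
- stop: sprung stop: aluminium pad 50 wide, 22 high, 12 mm thick between the cheeks, 1 mm clear of the bed. Origin: foot of the face that the pin meets; at rest this is at x = 50, y = 0, z = 12 mm in the holder's frame. It slides back along the holder's +x by up to 20 mm against a spring of 850 N/m without preload (8.5 N at 10 mm)
- bench_block: square steel bench block, 70 x 70 x 22 mm, lying flat; bystander. Origin: centre of its underside
- jar: small amber glass jar with a white lid, 44 mm across, 45 mm high; bystander. Origin: centre of its underside
- wood_block: plain beech block without any notch, 90 x 45 x 22 mm, lying flat near the robot; bystander, not the pin. Origin: centre of its underside
- hammer: hammer lying on the left of the bench; bystander. Origin: middle of its length, at its underside
- screwdriver: screwdriver lying on the right of the bench; bystander. Origin: middle of its length, at its underside
- firebrick: pale soldering brick, 110 x 60 x 30 mm, in the middle at the far side; bystander. Origin: centre of its underside
- mandrel: steel ring mandrel, a slim cone 200 mm high standing on a round foot 70 mm across, on the right; bystander. Origin: centre of its underside
There are look-alikes about, which are no part of the job. Leave any pink look-alike of the pin alone.

How it is judged:
By the outcome, as a careful person would: the job done as asked, in the order asked, and still so for the second after the job is handed in, while the arm keeps its last pose, push and grip.
It also fails if it takes over 51 s, if anything falls off the work surface, if the arm or the gripper's body presses on something with over 40 N, if the wrist force passes 120 N, or if a joint passes its speed limit or range.

## Working session

There is one attempt and no reset: what is moved stays moved. The work goes in short steps, Python scripts to look and compute and a tool call to move; the robot and the scene stay as the last step left them, time stands still between calls to the robot, and variables do not carry over. Pictures are saved under pics/ and viewed, at most 10 in all, crops included, and the job is handed in when it is done.

Besides the shell and the picture viewer there is one more tool, called after "Request:" as name(argument=value, ...) on one line, values as JSON. carry_out: Moves the arm, as the interface text tells. Its arguments: {"type":"object","properties":{"deltas":{"type":"array"}},"required":["deltas"]}

```bash
mkdir -p pics; ls; python3 - <<'E'
from cell import ctrl
import cv2,numpy as np
for n in ("top","scene"):
    cv2.imwrite(f"pics/{n}0.png",ctrl.get_image(n)[:,:,::-1])
    c=ctrl.calibration(n);print(n,c)
s=ctrl.read_state();print(s,ctrl.grip_depth)
E
```

```text
pics
top {'mtx': array([[421.76200256,   0.        , 322.59594324],
       [  0.        , 421.76200256, 197.99000113],
       [  0.        ,   0.        ,   1.        ]]), 'R': array([[-0.01582976, -0.99981788, -0.01065921],
       [-0.98130063,  0.01758008, -0.19167683],
       [ 0.19182931,  0.00742569, -0.98140021]]), 't': array([  12.26994623,  514.15160868, 1143.03574433])}
scene {'mtx': array([[428.30020798,   0.        , 316.34887395],
       [  0.        , 428.30020798, 198.7024423 ],
       [  0.        ,   0.        ,   1.        ]]), 'R': array([[-0.86840155,  0.49546577,  0.01980948],
       [ 0.31448423,  0.5812032 , -0.75053481],
       [-0.38337764, -0.64553583, -0.66053393]]), 't': array([ 448.77229658, -133.977814  , 1323.95022045])}
{'clock': 0.1, 'qpos': array([ 1.19417356,  0.62928105,  0.03844019,  1.51829221, -0.02704604,
        0.99630447, -0.0200139 ]), 'qd': array([-0.00073974, -0.00320283, -0.00097812, -0.00266408, -0.00037051,
        0.00024732, -0.00080561]), 'tau': array([ 3.11118238e-03, -5.64533150e+01,  1.23012006e+00, -1.93976319e+01,
        1.11676881e-02,  5.38441105e-03, -2.47757936e-05]), 'eef_pos': array([ 198.66405501, -618.2884541 ,  230.4554466 ]), 'tool_rot': array([-3.13982470e+00, -2.12410410e-05,  3.10786941e-01]), 'force': array([0.24199472, 0.37370841, 0.14751299]), 'torque': array([ 0.01329604, -0.00109535, -0.01929775]), 'gripper_force': 0.0, 'width': 85.26919997002051} 18.700000000000003
```

View pics/top0.png

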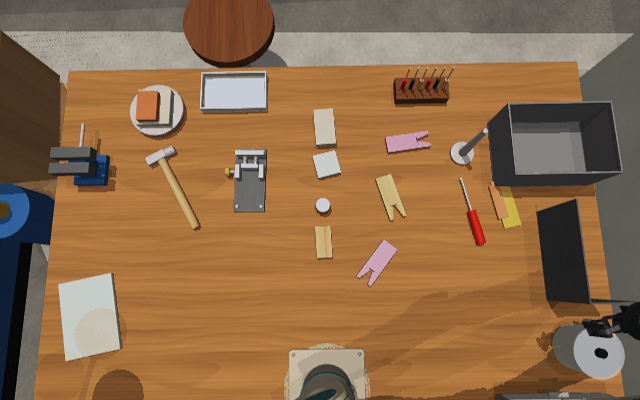

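View pics/scene0.png

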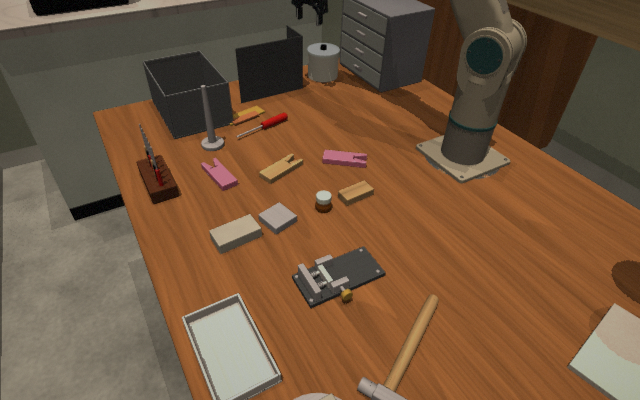

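The top view shows the candidates for the pin: pale V-notched tongue (390,197), pink ones at (408,142) and (378,262), and the plain beech block (323,242). I choose (390,197), with its notch towards the lower right. The holder is at (250,180), stop end up, mouth facing the robot, and brass screw on the left. I'll check this in a close crop while measuring.

```bash
cat > h.py <<'E'
from cell import ctrl
import cv2,numpy as np
def ray(c,px,z):
    px=np.atleast_2d(np.asarray(px,float))
    d=(np.linalg.inv(c["mtx"])@np.c_[px,np.ones(len(px))].T)
    d=c["R"].T@d; o=-c["R"].T@np.asarray(c["t"])
    return (o[:,None]+d*((z-o[2])/d[2]))[:2].T
def proj(c,X):
    p=c["mtx"]@(c["R"]@np.atleast_2d(X).T+np.asarray(c["t"])[:,None]); return (p[:2]/p[2]).T
E
python3 - <<'E'
from h import *
c=ctrl.calibration("top"); im=cv2.imread("pics/top0.png")
hsv=cv2.cvtColor(im,cv2.COLOR_BGR2HSV)
print("pin hsv",hsv[185,384],hsv[195,388],"bench",hsv[190,360],hsv[185,420],"bed",hsv[200,250])
crop=im[130:230,220:420]; cv2.imwrite("pics/crop1.png",cv2.resize(crop,None,fx=4,fy=4,interpolation=cv2.INTER_CUBIC))
E
```

```text
pin hsv [ 22 100 201] [ 21 100 201] bench [ 15 164 180] [ 15 162 186] bed [  6  12 110]
```

View pics/crop1.png

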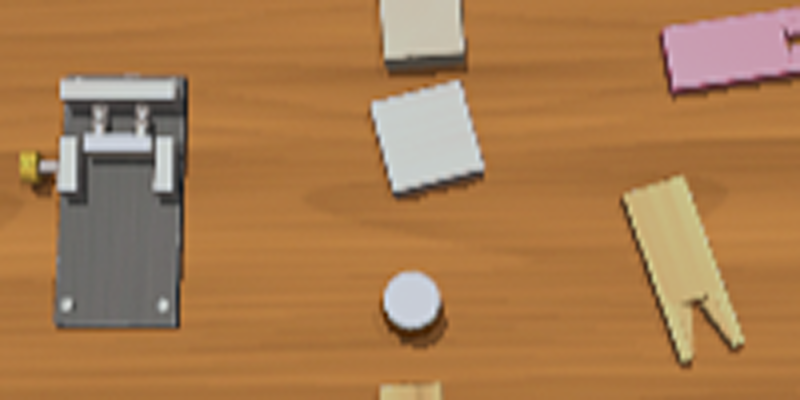

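The crop confirms the choice: the beech tongue has its square end at crop (655,187) and its prongs at (685,360) and (740,345). The holder bed spans crop (60,78)-(180,325), with the stop bar at (118,143) and the cheeks at (68,165) and (163,165).

```bash
python3 - <<'E'
from h import *
c=ctrl.calibration("top"); im=cv2.imread("pics/top0.png")
hsv=cv2.cvtColor(im,cv2.COLOR_BGR2HSV)
def big(m,box):
    z=np.zeros_like(m); x0,y0,x1,y1=box; z[y0:y1,x0:x1]=m[y0:y1,x0:x1]
    k=cv2.findContours(z,cv2.RETR_EXTERNAL,cv2.CHAIN_APPROX_NONE)[0]
    return max(k,key=cv2.contourArea)[:,0]
def rect(P):
    (cx,cy),(w,h),a=cv2.minAreaRect(P.astype(np.float32)); B=cv2.boxPoints(((cx,cy),(w,h),a))
    e=B[1]-B[0],B[2]-B[1]; L=e[0] if np.hypot(*e[0])>np.hypot(*e[1]) else e[1]
    ang=np.arctan2(L[1],L[0]); return np.round([cx,cy,w,h],1), round(ang,4), B.round(1).tolist()
m=cv2.inRange(hsv,(18,50,150),(28,130,255)); k=big(m,(365,165,415,230)); P=ray(c,k,18); print("pin",rect(P))
m=cv2.inRange(hsv,(0,0,40),(180,60,140)); k=big(m,(228,145,275,220)); P=ray(c,k,12); print("bed",rect(P))
m=cv2.inRange(hsv,(0,0,150),(180,60,255));
k=cv2.findContours(m[145:215,230:272],cv2.RETR_EXTERNAL,cv2.CHAIN_APPROX_NONE)[0]
for q in k:
    if cv2.contourArea(q)>8: 
        q=q[:,0]+[230,145]; print(q.min(0),q.max(0),"z36",rect(ray(c,q,36))[:2])
for z in (12,):
  q=np.array([[(66)/4+220,305/4+130],[164/4+220,305/4+130]]); print("screws",ray(c,q,12))
E
```

```text
pin (array([ 522.3, -192.5,  128.9,   47.7]), np.float32(0.3008), [[453.70001220703125, -188.8000030517578], [467.79998779296875, -234.39999389648438], [590.9000244140625, -196.1999969482422], [576.7999877929688, -150.60000610351562]])
bed (array([580.9, 217.4,  90.3, 188. ]), np.float32(-0.0192), [[486.0, 174.10000610351562], [674.0, 170.5], [675.7999877929688, 260.79998779296875], [487.79998779296875, 264.3999938964844]])
[258 164] [262 177] z36 (array([601.6, 184.1,  39.2,  11.6]), np.float32(0.0117))
[230 164] [238 177] z36 (array([602.7, 259.8,  39.4,  23.3]), np.float32(0.0227))
[241 157] [257 167] z36 (array([627.8, 216.3,  47.1,  30.2]), np.float32(1.5521))
[235 149] [263 154] z36 (array([659.6, 217.2,  82.5,  15.3]), np.float32(1.5517))
screws [[501.64155207 255.20657326]
 [500.37570303 183.68611908]]
```

Pin: centre (522,-192), yaw 0.30. Holder: origin about (561,218), yaw about -0.02. The tool yaw (0.31) already suits the grasp, so I'll move above the pin.

Request:
carry_out(deltas=[0,0,0,0.02,-0.015,0,-1,0,0,0,0.042,-0.03,0.006,-1,0,0,0,0.042,-0.03,0.008,-1,0,0,0,0.042,-0.03,0.008,-1,0,0,0,0.042,-0.03,0.008,-1,0,0,0,0.042,-0.03,0.008,-1,0,0,0,0.042,-0.03,0.008,-1,0,0,0,0.042,-0.03,0.008,-1,0,0,0,0.042,-0.03,0.006,-1,0,0,0,0.042,-0.03,0,-1,0,0,0,0.025,-0.021,0,-1,0,0,0,0,0,0,-1])

```text
clock: 1.6
eef_pos: [509.5, -194.6, 170.9]
tool_rot: [-3.14, -0.001, 0.317]
force: [-0.1, 0.2, -0.0]
width: 85.4
gripper_force: 0.0
```

```bash
cat > pinw.py <<'E'
from h import *
from scipy.spatial.transform import Rotation as R
s=ctrl.read_state(); c=ctrl.calibration("wrist"); im=ctrl.get_image("wrist")[:,:,::-1].copy()
cv2.imwrite("pics/w1.png",im)
print(s["clock"],s["eef_pos"],s["tool_rot"],s["force"],s["qpos"].round(2))
hsv=cv2.cvtColor(im,cv2.COLOR_BGR2HSV); m=cv2.inRange(hsv,(18,50,130),(28,135,255))
k=max(cv2.findContours(m,cv2.RETR_EXTERNAL,cv2.CHAIN_APPROX_NONE)[0],key=cv2.contourArea)[:,0]
P=ray(c,k,18); print(cv2.minAreaRect(P.astype(np.float32)),k.min(0),k.max(0))
E
python3 pinw.py
```

```text
1.6 [ 509.53867294 -194.61161151  170.91348584] [-3.13999561e+00 -7.97241249e-04  3.16745640e-01] [-0.13194743  0.18641708 -0.00274093] [ 0.28  0.56  0.04  1.88 -0.04  0.71 -0.9 ]
((531.5097045898438, -195.87103271484375), (114.77330017089844, 40.19843292236328), 17.15907096862793) [305  94] [351 217]
```

View pics/w1.png

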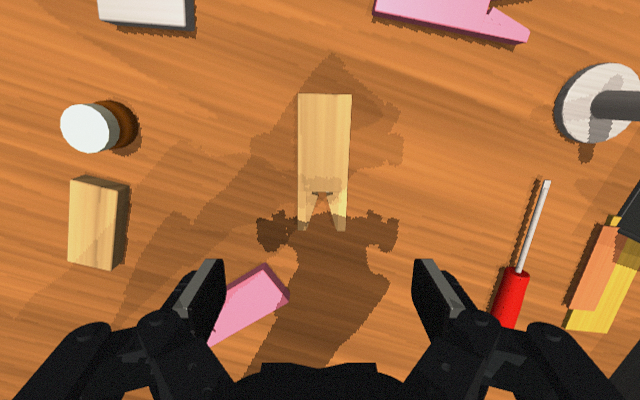

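The wrist view shows the pin with its square end at (299,94)-(351,95) and prong tips near (298,231) and (345,231). The gripper's shadow spoils the mask, so I'll cast the corners and also widen the mask.

```bash
python3 - <<'E'
from h import *
c=ctrl.calibration("wrist"); im=cv2.imread("pics/w1.png")
hsv=cv2.cvtColor(im,cv2.COLOR_BGR2HSV).astype(int)
for r in (100,120,140,160,180,215): 
    row=hsv[r,285:365]; ok=np.where((row[:,0]>=18)&(row[:,1]<170))[0]+285; print(r,ok.min(),ok.max(),ray(c,[[ok.min()-.5,r],[ok.max()+.5,r]],18).round(1).tolist())
col=hsv[80:245,325]; print([ (np.where(col[:,0]>=18)[0]+80).min()])
print(ray(c,[[299,94],[351,94],[299,231],[345,231]],18).round(1))
s=ctrl.read_state(); print(proj(c,[[s["eef_pos"][0],s["eef_pos"][1],18]]))
E
```

```text
100 299 351 [[571.9, -158.7], [586.2, -202.8]]
120 299 350 [[555.6, -163.7], [569.9, -207.7]]
140 299 349 [[538.6, -168.9], [552.9, -212.9]]
160 298 348 [[520.7, -173.3], [535.3, -218.2]]
180 341 346 [[514.9, -217.5], [516.7, -222.9]]
215 298 345 [[468.4, -189.2], [483.0, -233.8]]
[np.int64(95)]
[[ 576.8 -157.7]
 [ 590.8 -200.7]
 [ 452.6 -195.6]
 [ 466.7 -239.1]]
[[317.62053506 180.0064096 ]]
```

Request:
carry_out(deltas=[0,0,1.2,-0.004,0.004,0.02,-1,0,0,0,0,0,0.03,-1,0,0,0,0,0,0.03,-1,0,0,0,0,0,0.01,-1,0,0,0,0,0,0,-1])

```text
clock: 2.28
eef_pos: [504.6, -204.0, 81.1]
tool_rot: [-3.141, 0.001, 0.288]
force: [-0.1, -0.0, 0.6]
width: 85.2
gripper_force: 0.0
```

```bash
python3 - <<'E'
from h import *
s=ctrl.read_state(); c=ctrl.calibration("wrist"); im=ctrl.get_image("wrist")[:,:,::-1].copy()
cv2.imwrite("pics/w2.png",im)
print(s["clock"],s["eef_pos"],s["tool_rot"])
hsv=cv2.cvtColor(im,cv2.COLOR_BGR2HSV).astype(int)
for r in range(60,330,20):
    row=hsv[r,240:410]; ok=np.where((row[:,0]>=18)&(row[:,0]<30)&(row[:,1]<160))[0]+240
    if len(ok)>5: print(r,ok.min(),ok.max(),ray(c,[[ok.min()-.5,r],[ok.max()+.5,r]],18).round(1).tolist())
for col in (305,320,335): 
    k=hsv[:330,col]; ok=np.where((k[:,0]>=18)&(k[:,0]<30)&(k[:,1]<160))[0]; print(col,ok[:1],ok[-1:])
print(proj(c,[[s["eef_pos"][0],s["eef_pos"][1],18]]))
E
```

```text
2.275 [ 504.63725965 -204.04794064   81.09367147] [-3.14128374e+00  1.18893674e-03  2.88481408e-01]
100 272 349 [[568.6, -156.1], [582.1, -201.6]]
120 275 347 [[557.6, -160.8], [570.5, -204.1]]
140 275 347 [[545.6, -163.8], [558.7, -208.0]]
160 276 347 [[533.3, -167.5], [546.5, -212.0]]
180 277 346 [[520.6, -171.4], [533.7, -215.5]]
200 302 346 [[511.9, -190.9], [520.5, -219.8]]
240 279 333 [[478.8, -183.5], [489.8, -220.3]]
305 [83] [222]
320 [85] [194]
335 [83] [217]
[[317.20167331 214.85041901]]
```

View pics/w2.png

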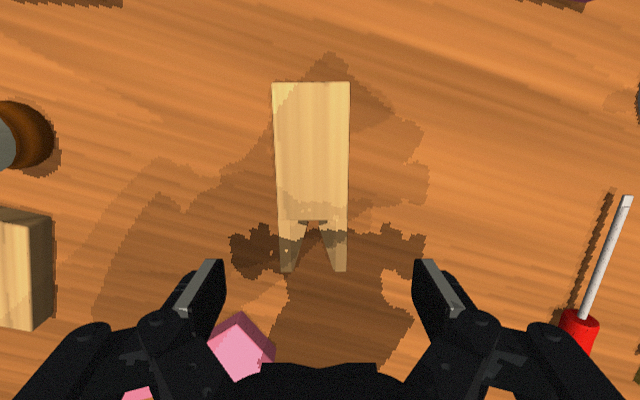

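Request:
carry_out(deltas=[0,0,-0.4,0.007,-0.004,0.01,-1,0,0,0,0,0,0.02,-1,0,0,0,0,0,0.02,-1,0,0,0,0,0,0.016,-1,0,0,0,0,0,0.008,-1,0,0,0,0,0,0.003,-1,0,0,0,0,0,0,-1])

```text
clock: 3.2
eef_pos: [511.2, -197.4, 4.5]
tool_rot: [3.141, -0.0, 0.297]
force: [-0.3, -0.2, -0.2]
width: 85.7
gripper_force: 0.0
```

Request:
carry_out(deltas=[0,0,0,0,0,0.002,-0.6,0,0,0,0,0,0,-0.2,0,0,0,0,0,0,1,0,0,0,0,0,0,1,0,0,0,0,0,0,1,0,0,0,0,0,0,1,0,0,0,0,0,0,1,0,0,0,0,0,0,1])

```text
clock: 4.2
eef_pos: [511.2, -197.5, 2.9]
tool_rot: [3.141, -0.001, 0.297]
force: [-0.2, 0.1, 5.5]
width: 46.5
gripper_force: 62.3
```

Request:
carry_out(deltas=[0,0,0,0,0,-0.01,1,0,0,0,0,0,-0.03,1,0,0,0,0,0,-0.03,1,0,0,0,0,0,-0.03,1,0,0,0,0,0,-0.01,1,0,0,0,0,0,0,1])

```text
clock: 4.95
eef_pos: [511.1, -197.4, 112.6]
tool_rot: [3.141, -0.001, 0.297]
force: [0.1, -0.3, -1.9]
width: 46.8
gripper_force: 62.0
```

Request:
carry_out(deltas=[0,0,0,0.005,-0.02,0,1,0,0,0,0.01,-0.04,0,1,0,0,0,0.01,-0.04,0,1,0,0,0,0.01,-0.04,0,1,0,0,0,0.01,-0.04,0,1,0,0,0,0.01,-0.04,0,1,0,0,0,0.01,-0.04,0,1,0,0,0,0.01,-0.04,0,1,0,0,0,0.01,-0.04,0,1,0,0,0,0.01,-0.04,0,1,0,0,0,0.005,-0.025,0,1,0,0,0,0,0,0,1])

```text
clock: 6.45
eef_pos: [486.7, 221.6, 110.8]
tool_rot: [-3.141, 0.002, 0.301]
force: [-0.8, 0.3, -1.1]
width: 46.4
gripper_force: 61.9
```

Request:
carry_out(deltas=[0,0,4,0,0,0,1,0,0,6,0,0,0,1,0,0,6,0,0,0,1,0,0,2,0,0,0,1,0,0,0,0,0,0,1])

```text
clock: 7.08
eef_pos: [488.0, 218.2, 111.9]
tool_rot: [3.141, 0.001, -0.017]
force: [0.4, 0.3, -1.3]
width: 46.3
gripper_force: 61.9
```

```bash
python3 - <<'E'
from h import *
s=ctrl.read_state(); c=ctrl.calibration("wrist"); im=ctrl.get_image("wrist")[:,:,::-1].copy()
cv2.imwrite("pics/w3.png",im)
t=ctrl.get_image("top")[:,:,::-1].copy(); cv2.imwrite("pics/t3.png",t)
print(s["clock"],s["eef_pos"],s["tool_rot"],s["force"],s["width"],s["gripper_force"],s["qpos"].round(2))
print(np.linalg.inv(c["R"])@-np.asarray(c["t"]))
E
```

```text
7.075 [487.97272243 218.17215715 111.86613585] [ 3.14059530e+00  7.55153185e-04 -1.72666539e-02] [ 0.40994119  0.29437718 -1.27140903] 46.253040714358704 61.92085862159729 [-0.62  0.65  0.23  1.95 -0.25  0.57 -1.82]
[569.09458213 216.39456071 254.79779601]
```

View pics/w3.png

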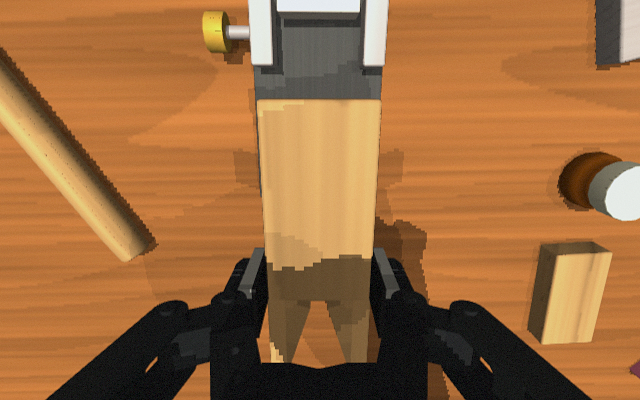

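The wrist view shows the pin gripped squarely, with its butt edge at row 99, columns 257-381. The cheek front ends at row 65 have inner edges near columns 273 and 362; the brass screw is at (216,32). Now the relative alignment.

```bash
python3 - <<'E'
from h import *
s=ctrl.read_state(); c=ctrl.calibration("wrist"); im=cv2.imread("pics/w3.png")
hsv=cv2.cvtColor(im,cv2.COLOR_BGR2HSV).astype(int)
zt=s["eef_pos"][2]+15.1
L=[];Rr=[]
for r in range(105,240,10):
    row=hsv[r,230:420]; ok=np.where((row[:,0]>=17)&(row[:,0]<30)&(row[:,1]<150)&(row[:,2]>70))[0]+230
    L.append([ok.min()-.5,r]);Rr.append([ok.max()+.5,r])
print(np.c_[L,Rr][::3].tolist())
A,B=ray(c,L,zt),ray(c,Rr,zt)
for P in(A,B): print("pin edge",np.polyfit(P[:,0],P[:,1],1), "y@540",np.polyval(np.polyfit(P[:,0],P[:,1],1),540))
print("butt",ray(c,[[318,98.5]],zt))
# cheeks: white
w=((hsv[:,:,1]<40)&(hsv[:,:,2]>170))
for r in (20,30,40,50,60):
    cc=np.where(w[r,230:400])[0]+230; g=np.split(cc,np.where(np.diff(cc)>5)[0]+1)
    g=[(a[0]-.5,a[-1]+.5) for a in g if len(a)>5]
    print(r,g,[ray(c,[[x,r] for x in e],36).round(1).tolist() for e in g])
# bed edges (grey), on bed z12
for r in (75,85,93):
    row=hsv[r,200:430]; ok=np.where(row[:,1]<60)[0]+200; print(r,ok.min(),ok.max(),ray(c,[[ok.min()-.5,r],[ok.max()+.5,r]],12).round(1).tolist())
print("front rows", [np.where(w[:100,x])[0].max() for x in (258,264,370,378)])
E
```

```text
[[255.5, 105.0, 380.5, 105.0], [258.5, 135.0, 379.5, 135.0], [258.5, 165.0, 377.5, 165.0], [260.5, 195.0, 375.5, 195.0], [264.5, 225.0, 374.5, 225.0]]
pin edge [-1.10722289e-03  2.41436168e+02] y@540 240.83826749200443
pin edge [-1.54613181e-02  2.01903643e+02] y@540 193.5545309832013
butt [[566.02034692 216.9538804 ]]
20 [(np.float64(248.5), np.float64(270.5)), (np.float64(364.5), np.float64(387.5))] [[[609.7, 258.2], [609.5, 244.9]], [[608.6, 188.3], [608.4, 174.5]]]
30 [(np.float64(229.5), np.float64(271.5)), (np.float64(364.5), np.float64(386.5))] [[[604.5, 270.1], [604.1, 244.6]], [[603.2, 188.1], [603.0, 174.8]]]
40 [(np.float64(249.5), np.float64(271.5)), (np.float64(363.5), np.float64(385.5))] [[[598.8, 258.4], [598.6, 245.0]], [[597.7, 188.6], [597.5, 175.1]]]
50 [(np.float64(250.5), np.float64(271.5)), (np.float64(363.5), np.float64(384.5))] [[[593.2, 258.3], [592.9, 245.3]], [[592.0, 188.4], [591.8, 175.5]]]
60 [(np.float64(250.5), np.float64(272.5)), (np.float64(363.5), np.float64(384.5))] [[[587.4, 258.8], [587.2, 245.0]], [[586.3, 188.3], [586.1, 175.2]]]
75 254 381 [[579.7, 262.0], [578.3, 172.3]]
85 255 380 [[573.1, 261.9], [571.7, 172.7]]
93 255 379 [[567.7, 262.3], [566.3, 173.1]]
front rows [np.int64(64), np.int64(63), np.int64(64), np.int64(64)]
```

Request:
carry_out(deltas=[0,0,0,0,0,0.015,1,0,0,0,0,0,0.03,1,0,0,0,0,0,0.025,1,0,0,0,0,0,0.014,1,0,0,0,0,0,0.006,1,0,0,0,0,0,0.002,1,0,0,0,0,0,0,1,0,0,0,0,0,0,1])

```text
clock: 8.18
eef_pos: [488.6, 219.4, 21.0]
tool_rot: [-3.141, -0.001, -0.017]
force: [0.4, -0.0, -1.1]
width: 46.2
gripper_force: 61.9
```

Request:
carry_out(deltas=[0,0,0,0,0,0.002,1,0,0,0,0,0,0.0015,1,0,0,0,0,0,0.001,1,0,0,0,0,0,0,1,0,0,0,0,0,0,1])

```text
clock: 8.8
eef_pos: [488.2, 219.1, 15.8]
tool_rot: [3.142, -0.0, -0.017]
force: [0.2, -0.1, -1.7]
width: 46.1
gripper_force: 61.9
```

Request:
carry_out(deltas=[0,0,0,0,0,0.0007,1,0,0,0,0,0,0,1,0,0,0,0,0,0,1])

```text
clock: 9.18
eef_pos: [488.1, 219.2, 15.1]
tool_rot: [-3.142, -0.0, -0.017]
force: [0.7, -0.1, -1.3]
width: 46.4
gripper_force: 61.9
```

Request:
carry_out(deltas=[0,0,0,0,0,0.0007,1,0,0,0,0,0,0,1,0,0,0,0,0,0,1])

```text
clock: 9.55
eef_pos: [488.2, 219.2, 14.9]
tool_rot: [-3.141, -0.0, -0.017]
force: [-2.4, -1.0, 6.7]
width: 46.6
gripper_force: 62.6
```

The pin is seated on the bed. I'll ease the pressure slightly and slide it in between the cheeks, stopping short of the stop.

Request:
carry_out(deltas=[0,0,0,0.002,0,-0.0004,1,0,0,0,0.005,0,0,1,0,0,0,0.006,0,0,1,0,0,0,0.006,0,0,1,0,0,0,0.006,0,0,1,0,0,0,0.003,0,0,1,0,0,0,0.002,0,0,1,0,0,0,0,0,0,1,0,0,0,0,0,0,1])

```text
clock: 10.68
eef_pos: [517.5, 218.8, 14.9]
tool_rot: [-3.142, 0.001, -0.017]
force: [-2.9, 0.3, 5.3]
width: 46.5
gripper_force: 62.7
```

```bash
python3 - <<'E'
from h import *
s=ctrl.read_state(); c=ctrl.calibration("wrist"); im=ctrl.get_image("wrist")[:,:,::-1].copy()
cv2.imwrite("pics/w4.png",cv2.resize(im[0:220,200:440],None,fx=2.5,fy=2.5))
print(s["clock"],s["eef_pos"],s["tool_rot"],s["force"])
E
```

```text
10.675 [517.45924968 218.76533261  14.94216471] [-3.14155425e+00  1.40244026e-03 -1.71692573e-02] [-2.93188579  0.29987132  5.31440264]
```

View pics/w4.png

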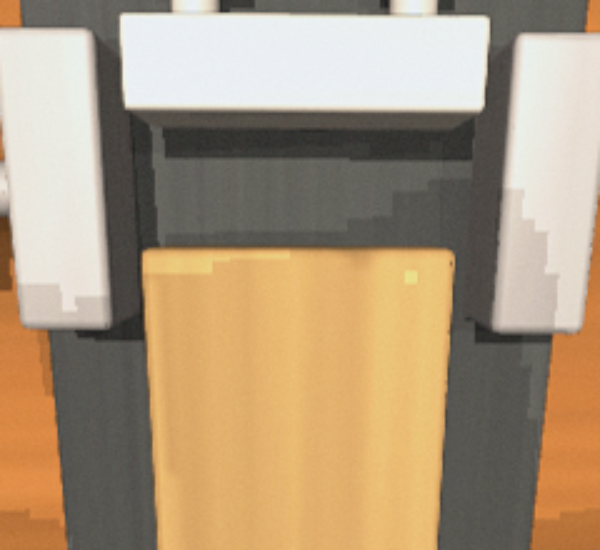

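The crop shows the pin centred and straight between the cheeks: butt edge at crop row 248, columns 143-455, with inner cheek edges at about 110 and 493. The stop face is ahead, at rows 108-128. I'll lighten the downward pressure and advance.

Request:
carry_out(deltas=[0,0,0,0.002,0,-0.0004,1,0,0,0,0.003,0,0,1,0,0,0,0.003,0,0,1,0,0,0,0.002,0,0,1,0,0,0,0.001,0,0,1,0,0,0,0,0,0,1,0,0,0,0,0,0,1])

```text
clock: 11.6
eef_pos: [529.0, 218.4, 15.2]
tool_rot: [3.142, 0.0, -0.017]
force: [-0.1, -0.5, -1.9]
width: 46.1
gripper_force: 62.0
```

Request:
carry_out(deltas=[0,0,0,0.001,0,0,1,0,0,0,0.001,0,0,1,0,0,0,0,0,0,1])

```text
clock: 11.98
eef_pos: [531.3, 218.4, 15.3]
tool_rot: [-3.142, -0.0, -0.017]
force: [0.4, 0.7, -1.5]
width: 46.2
gripper_force: 62.0
```

Request:
carry_out(deltas=[0,0,0,0.001,0,0,1,0,0,0,0.001,0,0,1,0,0,0,0,0,0,1])

```text
clock: 12.35
eef_pos: [533.3, 218.4, 15.2]
tool_rot: [-3.142, -0.0, -0.017]
force: [0.4, -0.2, -1.0]
width: 46.3
gripper_force: 62.0
```

Request:
carry_out(deltas=[0,0,0,0.001,0,0,1,0,0,0,0.001,0,0,1,0,0,0,0,0,0,1])

```text
clock: 12.72
eef_pos: [535.3, 218.3, 15.2]
tool_rot: [3.142, -0.0, -0.017]
force: [0.9, -0.3, -1.1]
width: 46.6
gripper_force: 62.0
```

Request:
carry_out(deltas=[0,0,0,0.001,0,0,1,0,0,0,0.001,0,0,1,0,0,0,0,0,0,1])

```text
clock: 13.1
eef_pos: [536.8, 218.3, 15.2]
tool_rot: [3.141, 0.001, -0.017]
force: [-0.8, 0.0, -0.7]
width: 46.4
gripper_force: 62.0
```

Request:
carry_out(deltas=[0,0,0,0.001,0,0,1,0,0,0,0.001,0,0,1,0,0,0,0,0,0,1])

```text
clock: 13.48
eef_pos: [538.6, 218.3, 15.1]
tool_rot: [3.141, 0.001, -0.017]
force: [-2.4, -0.6, -0.0]
width: 46.5
gripper_force: 62.0
```

Request:
carry_out(deltas=[0,0,0,0.001,0,0,1,0,0,0,0.001,0,0,1,0,0,0,0,0,0,1])

```text
clock: 13.85
eef_pos: [540.5, 218.2, 15.1]
tool_rot: [3.141, 0.001, -0.017]
force: [-4.4, 0.5, -0.0]
width: 46.3
gripper_force: 62.0
```

Contact came at TCP x of about 536, and the slope matches 850 N/m. I'll continue to about 9.7 mm of compression.

Request:
carry_out(deltas=[0,0,0,0.001,0,0,1,0,0,0,0.001,0,0,1,0,0,0,0.001,0,0,1,0,0,0,0,0,0,1])

```text
clock: 14.35
eef_pos: [542.9, 218.2, 15.0]
tool_rot: [3.141, 0.002, -0.017]
force: [-6.0, 0.4, 1.4]
width: 46.1
gripper_force: 62.1
```

Request:
carry_out(deltas=[0,0,0,0.001,0,0,1,0,0,0,0.001,0,0.0001,1,0,0,0,0,0,0,1,0,0,0,0,0,0,1])

```text
clock: 14.85
eef_pos: [544.1, 218.2, 15.0]
tool_rot: [3.141, 0.004, -0.017]
force: [-7.6, -0.2, 2.8]
width: 46.1
gripper_force: 62.4
```

Request:
carry_out(deltas=[0,0,0,0.0008,0,-0.0001,1,0,0,0,0.0006,0,0,1,0,0,0,0,0,0,1,0,0,0,0,0,0,1])

```text
clock: 15.35
eef_pos: [544.8, 218.1, 15.0]
tool_rot: [3.141, 0.005, -0.017]
force: [-9.0, 0.4, 2.7]
width: 46.7
gripper_force: 62.5
```

```bash
python3 - <<'E'
from h import *
im=ctrl.get_image("wrist")[:,:,::-1].copy()
cv2.imwrite("pics/w5.png",cv2.resize(im[0:220,200:440],None,fx=2.5,fy=2.5))
F=[]
for i in range(6):
    ctrl.get_image("wrist"); s=ctrl.read_state(); F.append(np.r_[s["force"],s["eef_pos"]])
print(s["clock"],np.mean(F,0).round(2))
E
```

```text
15.7 [-8.8900e+00 -1.5000e-01  3.3400e+00  5.4481e+02  2.1812e+02  1.4990e+01]
```

View pics/w5.png

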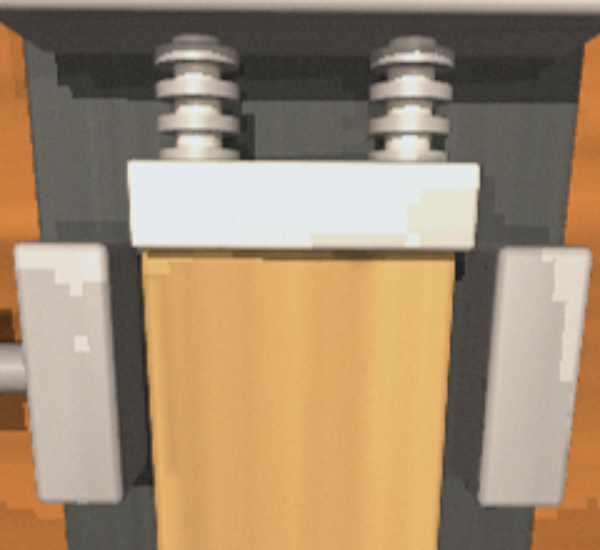

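The crop shows the pin square against the stop. The stop's front face (row 248) is level with the cheeks' far ends (row 245, x = 60), so it has travelled about 10 mm. Force is about 8.9 N including slight bed friction. Now I hold.

Request:
carry_out(deltas=[0,0,0,0,0,0,1,0,0,0,0,0,0,1,0,0,0,0,0,0,1,0,0,0,0,0,0,1,0,0,0,0,0,0,1,0,0,0,0,0,0,1,0,0,0,0,0,0,1,0,0,0,0,0,0,1,0,0,0,0,0,0,1,0,0,0,0,0,0,1,0,0,0,0,0,0,1,0,0,0,0,0,0,1])

```text
clock: 17.2
eef_pos: [544.8, 218.1, 15.0]
tool_rot: [3.141, 0.005, -0.017]
force: [-8.5, 0.5, 2.6]
width: 46.7
gripper_force: 62.5
```

Request:
carry_out(deltas=[0,0,0,0,0,0,1,0,0,0,0,0,0,1,0,0,0,0,0,0,1,0,0,0,0,0,0,1,0,0,0,0,0,0,1,0,0,0,0,0,0,1,0,0,0,0,0,0,1,0,0,0,0,0,0,1,0,0,0,0,0,0,1,0,0,0,0,0,0,1,0,0,0,0,0,0,1,0,0,0,0,0,0,1])

```text
clock: 18.7
eef_pos: [544.8, 218.1, 15.0]
tool_rot: [3.141, 0.005, -0.017]
force: [-10.6, 0.2, 3.6]
width: 46.7
gripper_force: 62.5
```

Request:
carry_out(deltas=[0,0,0,0,0,0,1,0,0,0,0,0,0,1,0,0,0,0,0,0,1,0,0,0,0,0,0,1,0,0,0,0,0,0,1,0,0,0,0,0,0,1])

```text
clock: 19.45
eef_pos: [544.8, 218.1, 15.0]
tool_rot: [3.141, 0.005, -0.017]
force: [-8.7, -0.3, 3.1]
width: 46.5
gripper_force: 62.5
```

```bash
python3 -c "
from cell import ctrl
print(ctrl.finish_job())"
```

```text
the job is handed in; nothing more can be done
None
```

The pin lies flat on the holder bed, square end against the stop. It has been pressed in at about 8.8 N at the wrist, with the stop back about 9–10 mm, for over 4 s; it is still gripped and pressed, and the job is handed in.

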